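Take a bore's size with a telescoping gauge

TASK

Take the size of the steel bushing's bore with the telescoping gauge: lift the gauge from its stand by the grip sleeve, ease it down into the bore until its flange rests on the bushing, press the sleeve down until its spring has driven the plungers out to the wall, and let it up again to leave them locked. Draw the gauge straight out and stand it upright in its stand again, let go, with the plungers still locked at the size of the bore. Use a light hand, as both the gauge and the bushing are precision parts, and leave the caliper, the vial and the weight where they lie.

Things in the scene. Friction and masses are not known exactly. Their poses are not given: they have to be found in the camera images.
- gauge_grip (a point): Centre of the grip sleeve of the gauge, on its axis, z up. The gauge is steel, 128 mm tall, 0.31 to 0.43 kg, upright in its stand. The sleeve is round, knurled, 24 mm in diameter, from 64 to 128 mm above the gauge's lower end; this point is 98 mm above that end at the start, and about 4.5 mm less once the sleeve has driven the plungers out to the bore. See tip_a, tip_b.
- gauge_nose (a point): Centre of the gauge's lower end face, z axis up. Heights from here: slim head 19 mm in diameter up to 16 mm, with two plungers at 10 mm that move out along the gauge's own +y and -y; cone from 16 to 26 mm; guide 28 mm in diameter from 26 to 46 mm; flange 58 mm in diameter from 46 to 52 mm; thin neck up to the sleeve at 64 mm.
- tip_a (a point): Outer end of one plunger (8 mm thick, round end). The distance between tip_a and tip_b is 22 mm when drawn in (as at the start), 29 to 32 mm at the size of the bore, 37 mm fully out. A brake of 10 N holds the sleeve and the plungers where they are. Set the gauge down in its stand with less than 8 N, or they are driven out further.
- tip_b (a point): Outer end of the opposite plunger, see tip_a. Pushing the sleeve down on the seated gauge with more than 10 N drives both plungers out, each as far as the sleeve goes down (4 to 5 mm to the bore's wall, slowly: allow a second). From 12 N the sleeve's spring yields, by up to 2 mm; at 16 N it is at its stop. Let up, it springs back and the brake keeps the plungers locked.
- stage: Fixed stage: square dark base plate 100 x 100 x 8 mm; origin at the centre of its underside, z up. On it a table on a post, and upright on that the steel bushing: 60 mm outside, bore 30 mm, height 56 mm. Only the base is measured: the table's height was set by hand, the bushing's upper face lies 91 to 117 mm above the origin, its axis up to 1.5 mm off it in x and in y. All is clamped and does not give.
- stand: Gauge stand, fixed: aluminium tube on a round foot 90 mm in diameter, origin at the centre of its underside, z up. Tube 68 mm in outer diameter, upper rim 55 mm above the origin, hole 42 mm wide and 47 mm deep. The gauge hangs in it by its flange, which lies on the rim; its lower end is then 9 mm above the origin.
- caliper: Bystander: digital caliper lying flat, 79 x 230 x 17 mm, origin at the centre of its underside.
- vial: Bystander: small upright vial with a black cap, 21 mm wide, 52 mm tall, origin at the centre of its underside.
- weight: Bystander: brass knob weight, 22 mm wide, 34 mm tall, origin at the centre of its underside.

How it is judged:
On the way, in this order (a step that is already met when the one before it is completed fails the run):
1. the gauge is down in the bore, its plungers still drawn in (z of gauge_nose in the frame of stage below 0.074 m and horizontal distance between gauge_nose and stage below 0.008 m and distance between tip_a and tip_b below 0.026 m), for 0.1 s.
2. in the bore, the plungers have sprung out to the wall (z of gauge_nose in the frame of stage below 0.074 m and horizontal distance between gauge_nose and stage below 0.008 m and distance between tip_a and tip_b between 0.028 and 0.0335 m), for 0.2 s.
3. the gauge is lifted clear of the bushing, its plungers locked at the size of the bore (z of gauge_nose in the frame of stage above 0.123 m and distance between tip_a and tip_b between 0.028 and 0.0335 m), for 0.1 s.
At the end, for the whole second after the job is handed in: The gauge hangs upright (within 0.08 rad) and at rest in its stand, flange on the rim (lower end 6 to 12 mm above the stand's underside, within 12 mm of its axis), and its plunger tips are 28 to 33.5 mm apart (horizontal distance between gauge_nose and stand below 0.012 m and z of gauge_nose in the frame of stand between 0.006 and 0.012 m and angle between gauge_nose's own z axis and vertical below 0.08 rad and linear speed of gauge below 0.02 m/s and distance between tip_a and tip_b between 0.028 and 0.0335 m); the robot touches nothing.
It fails at once if the gauge presses on the bushing or its stage with more than 30 N (contact force between gauge and stage above 30 N).
It fails at once if the caliper, the vial or the weight is moved by more than 20 mm (distance of any of caliper, vial, weight from where it was at the start of the episode above 0.02 m).
It also fails if it takes over 59 s, if anything falls off the work surface, if the arm or the gripper's body presses on something with over 40 N, if the wrist force passes 120 N, or if a joint passes its speed limit or range.

ROBOT

A 6-joint arm with a two-finger parallel gripper is mounted at the origin on a cart in front of the work surface, level with it; the furniture and walls round the work are solid. World frame = base frame: x ahead of the robot, y to its left, z up, the work surface at z = 0. Lengths are in m, angles in rad, forces in N, time in s.
With the tool pointing down it reaches from about 0.3 to 0.875 m from the base axis. Payload 6.4 kg.
Tool frame: the origin (TCP) lies midway between the tips of the shut fingers; the grasp point (between the pads) lies 19 mm behind it; z points along the fingers, y is the direction in which the jaws open and shut (so a half turn about z gives the same grasp; the last joint's range is limited). The gripper opens to 85 mm and grips with 20 to 120 N. Pads are 22 mm wide; open, the fingers measure 114 mm over their backs; the gripper's body (76 mm by 85 mm) begins 54 mm behind the grasp point. The pads swing forward as they close: fully open they stand 13 mm farther back than shut.
Start: joints at [1.046, 0.181, 1.607, -0, 1.354, -0.206], TCP at [0.18, 0.546, 0.231] pointing down, gripper open.
Joint ranges: [-2.99, 2.99], [-0.89, 2.07], [0.3, 2.58], [-1.14, 4.28], [0, 2.63], [-3.12, 3.12]. Speed limits (rad/s): [2.57, 2.57, 3.01, 3.14, 3.14, 3.14].

INTERFACE

Orientations are given as a unit quaternion [w, x, y, z].
In Python, from bench import ctrl, optics, ticket gives the robot as it stands. The module is installed in compiled form; this text tells all that it offers.
- The arm moves only by the tool step_arm, never from a script. Its argument "targets" is text: rows parted by semicolons, each of 6 numbers parted by spaces: the shift along the tool's x, y, z in mm, then the turn, a rotation vector about the tool's x, y, z in rad. In form: dx dy dz rx ry rz; .... A call has 1 to 8 rows; each row is the pose to reach, as a shift and turn from the pose commanded when the call began, along the tool's axes at that moment; what a row does not reach only later rows make up. A row lasts 1/8 s, in which the tool goes at most 62.5 mm and 10.7 degrees, less where a joint would pass 70% of its speed; a pose out of reach is approached as far as the arm can. A call with a gripper value outside its range is refused whole. "grip" is the opening in per cent of the stroke, from 0 (shut) to 100 (fully open), set as the call begins (left out, the last holds). The fingers move at their own pace and stop on an object; the grip force is fixed at half the most. Time passes only in rows, so rows that repeat a pose let the fingers close. It gives the time, the measured TCP pose, the force and the opening at its end, in the units of the state.
- ctrl.get_obs(): the state, without advancing time (a new reading comes with each control period).
- optics.camera(name): name is "scene" or "side" or "wrist"; returns a dict with "image" (384x512x3 uint8, red, green, blue), "mtx" (3x3 intrinsics, pixels), "xyz" and "orientation" of the camera in the world. Camera axes: x right, y up, looking along -z (the intrinsics and any distortion apply to the point x, -y, -z); pixel columns grow to the right and rows downward; lengths in m; the calibration is good to about 2 mm. A picture is of the moment at which its call begins. There is no depth.
- ticket.hand_in(): hands the job in, once; it reports no verdict.
The state is a dict: "time_s": time; "q": joint angles; "dq": joint speeds; "joint_efforts": joint torques, N m; "eef_pos": TCP position; "eef_rot": TCP orientation; "wrist_force": force on the tool from outside, world axes, zero at the start; "torque": the same for the moment, N m; "opening": opening from 0.0 (shut) to 1.0 (fully open).
Only numpy, scipy, OpenCV 4.12 (cv2) and the standard library are available. Lean on these libraries where they do the work, as an engineer would, in place of code of your own. Each camera call takes 0.05 s, during which the arm holds its last target.

## Working session

There is one attempt and no reset: what is moved stays moved. The work goes in short steps, Python scripts to look and compute and a tool call to move; the robot and the scene stay as the last step left them, time stands still between calls to the robot, and variables do not carry over. Pictures are saved under pics/ and viewed, and the job is handed in when it is done.

Besides the shell and the picture viewer there is one more tool, called after "Emit:" as name(argument=value, ...) on one line, values as JSON. step_arm: Moves the arm, as the interface text tells. Its arguments: {"type":"object","properties":{"targets":{"type":"string"},"grip":{"type":"number"}},"required":["targets"]}

```bash
mkdir -p pics
cat > h.py <<'E'
import numpy as np, cv2, pickle
from bench import ctrl, optics, ticket
from scipy.spatial.transform import Rotation as R
def shot(n,tag):
    c=optics.camera(n); cv2.imwrite(f'pics/{tag}.png',cv2.cvtColor(c['image'],cv2.COLOR_RGB2BGR)); pickle.dump(c,open(f'pics/{tag}.pkl','wb')); return c
def load(tag): return pickle.load(open(f'pics/{tag}.pkl','rb'))
def rot(q): return R.from_quat(np.roll(q,-1)).as_matrix()
def proj(c,P):
    p=(np.atleast_2d(P)-c['xyz'])@rot(c['orientation']); p=p*[1,-1,-1]
    u=p@np.array(c['mtx']).T; return u[:,:2]/u[:,2:]
def ray(c,uv):
    d=np.linalg.inv(c['mtx'])@[uv[0],uv[1],1]; return np.array(c['xyz']),rot(c['orientation'])@(d*[1,-1,-1])
def onz(c,uv,z):
    o,d=ray(c,uv); return o+d*(z-o[2])/d[2]
E
python3 - <<'E'
from h import *
for n in ['scene','side','wrist']:
    c=shot(n,n+'0'); print({k:v for k,v in c.items() if k!='image'})
print(ctrl.get_obs())
E
```

```text
{'mtx': array([[435.41625458,   0.        , 259.65382517],
       [  0.        , 435.41625458, 193.17783233],
       [  0.        ,   0.        ,   1.        ]]), 'xyz': array([ 0.05109644, -0.35933442,  0.67454181]), 'orientation': array([ 0.81917862,  0.35596647, -0.1812793 , -0.41154839])}
{'mtx': array([[362.31605573,   0.        , 250.35602674],
       [  0.        , 362.31605573, 192.62085225],
       [  0.        ,   0.        ,   1.        ]]), 'xyz': array([0.40851853, 0.61002228, 0.64545643]), 'orientation': array([-0.1115403 , -0.0455675 ,  0.3965671 ,  0.91006423])}
{'mtx': array([[318.21612184,   0.        , 257.52347914],
       [  0.        , 318.21612184, 186.84913464],
       [  0.        ,   0.        ,   1.        ]]), 'xyz': array([0.09985778, 0.57265838, 0.37271787]), 'orientation': array([ 0.79912903, -0.13452979, -0.09636834,  0.57793397])}
{'time_s': 0.15, 'q': array([ 1.04569247e+00,  1.81362922e-01,  1.60775817e+00, -1.90280690e-05,
        1.35379330e+00, -2.06292385e-01]), 'dq': array([-0.00199114, -0.00229272, -0.00272922, -0.00041534, -0.00245228,
       -0.00047407]), 'joint_efforts': array([ 1.06522082e-03, -4.45257032e+01, -3.51690924e+01, -8.43018574e-05,
        5.84578636e-03, -1.16559818e-05]), 'eef_pos': array([0.1800011 , 0.54566606, 0.23060504]), 'eef_rot': array([-2.27652123e-04,  1.58729444e-01,  9.87321896e-01, -6.20489907e-04]), 'wrist_force': array([ 0.74452555,  0.40779428, -0.06281151]), 'torque': array([-0.00829505,  0.05000649, -0.01390717]), 'opening': 1.0025732887188346}
```

View pics/scene0.png

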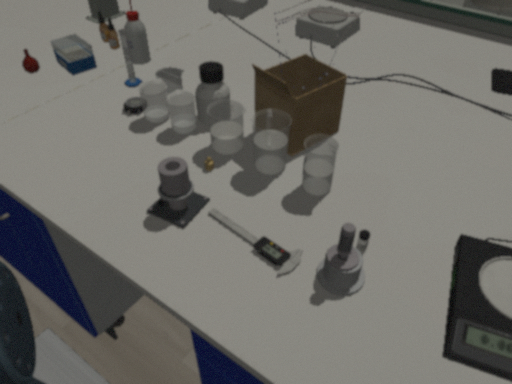

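View pics/side0.png

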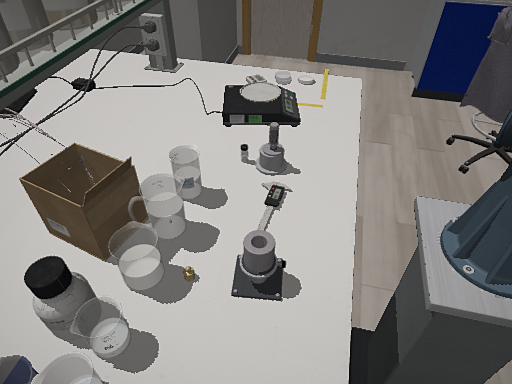

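View pics/wrist0.png

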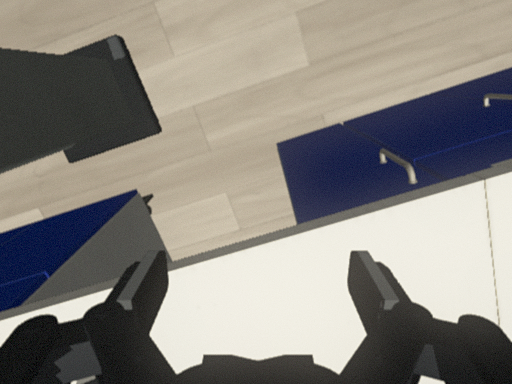

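Run:
```python
from h import *
def crop(tag,x,y,w,h,s,o):
    im=cv2.imread(f'pics/{tag}.png')[y:y+h,x:x+w]; return cv2.resize(im,(400,300),interpolation=cv2.INTER_CUBIC)
a=crop('scene0',300,215,80,60+20,5,''); 
A=[('scene0',296,220,88,66+14),('scene0',136,150,88,80),('side0',230,115,88,80),('side0',222,225,88,80)]
rows=[]
ims=[cv2.resize(cv2.imread(f'pics/{t}.png')[y:y+80,x:x+88],(396,360)[::1],interpolation=cv2.INTER_CUBIC) for t,x,y,w,h in A]
cv2.imwrite('pics/z0.png',cv2.resize(np.vstack([np.hstack(ims[:2]),np.hstack(ims[2:])]),(660,600)))
c=load('scene0');s=load('side0')
# initial z=0 estimates
print('stand foot',onz(c,(341,278),0.0),onz(s,(271,166),0))
print('stage',onz(c,(178,208),0.008),onz(s,(258,279),0.008))
print('vial',onz(c,(361,250),0),onz(s,(244,160),0),'weight',onz(s,(189,277),0),onz(c,(209,166),0))
print('grip top',onz(c,(348,229),.137),onz(s,(273,126),.137))
```

```text
stand foot [ 0.53893254 -0.19171054  0.        ] [ 0.54059277 -0.18627582  0.        ]
stage [0.48482757 0.17911246 0.008     ] [0.49130855 0.19345219 0.008     ]
vial [ 0.62296544 -0.19077389  0.        ] [ 0.62188042 -0.19420698  0.        ] weight [ 6.33305612e-01  2.18461581e-01 -1.11022302e-16] [0.63982789 0.22743872 0.        ]
grip top [ 0.5346726  -0.18692292  0.137     ] [ 0.54010999 -0.17916544  0.137     ]
```

View pics/z0.png

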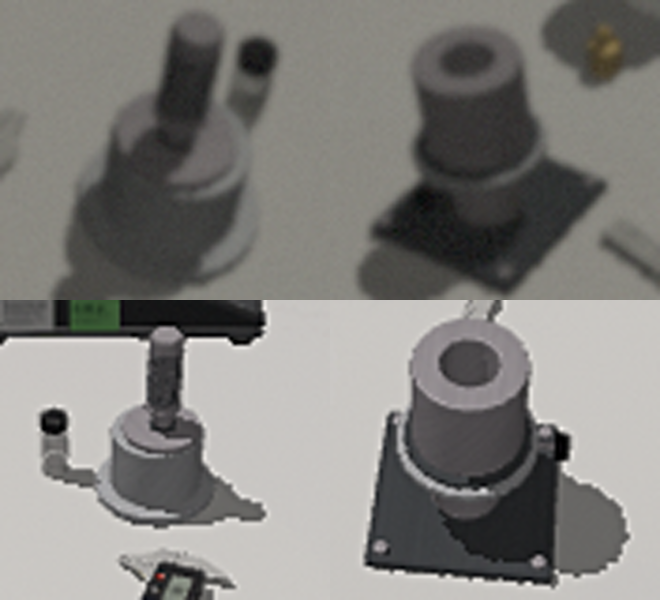

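```bash
cat >> h.py <<'E'
def wristrel(c,o):
    T=rot(o['eef_rot']); return T.T@(np.array(c['xyz'])-o['eef_pos']), T.T@rot(c['orientation'])
def toolmove(o,target,yaw=None):
    T=rot(o['eef_rot']); d=T.T@(np.array(target)-o['eef_pos'])*1000
    D=np.array([[-1,0,0],[0,1,0],[0,0,-1.]]) ; rv=R.from_matrix(T.T@D).as_rotvec()
    return d.round(1),rv.round(4)
E
python3 - <<'E'
from h import *
c=load('wrist0');o=ctrl.get_obs();p,Rc=wristrel(c,o);print(p,Rc)
D=np.array([[-1,0,0],[0,1,0],[0,0,-1.]])
for tcp,pt in [((.40,.186,.25),(.488,.186,.105)),((.488,.186,.25),(.488,.186,.105)),((.46,-.185,.23),(.538,-.187,.137)),((.46,-.185,.23),(.538,-.187,.055)),((.538,-.187,.23),(.538,-.187,.137))]:
    cc=dict(mtx=c['mtx'],xyz=np.array(tcp)+D@p,orientation=np.roll(R.from_matrix(D@Rc).as_quat(),1)); print(proj(cc,pt))
print(toolmove(o,(.42,.186,.25)))
E
```

```text
[ 0.0846011   0.00032813 -0.14209202] [[ 2.39736995e-05  9.45148313e-01  3.26641494e-01]
 [ 9.99999984e-01 -8.13476064e-05  1.61987545e-04]
 [ 1.79673759e-04  3.26641485e-01 -9.45148299e-01]]
[[257.25093715 254.19454337]]
[[257.22697982 172.14458516]]
[[254.87683054 275.7236886 ]]
[[255.47150863 232.04241199]]
[[257.1567509  190.88652532]]
(array([-340.6, -266.3,  -19.1]), array([-0.0012, -0.0005, -0.3188]))
```

Run:
```python
from h import *
o=ctrl.get_obs();print(toolmove(o,(.48,.188,.25)))
```

```text
(array([-397. , -245.6,  -19.2]), array([-0.0012, -0.0005, -0.3188]))
```

Emit:
step_arm(targets="-60 -37 -19 0 0 -0.15; -113 -70 -19 0 0 -0.3188; -166 -102 -19 -0.0012 -0.0005 -0.3188; -219 -135 -19 -0.0012 -0.0005 -0.3188; -272 -168 -19 -0.0012 -0.0005 -0.3188; -325 -200 -19 -0.0012 -0.0005 -0.3188; -370 -230 -19 -0.0012 -0.0005 -0.3188; -397 -245.6 -19 -0.0012 -0.0005 -0.3188")

```text
time_s: 1.15
eef_pos: [0.4816, 0.1857, 0.2501]
eef_rot: [0.0, 0.001, 1.0, 0.0]
wrist_force: [0.3, 0.4, 0.7]
opening: 1.004
```

Emit:
step_arm(targets="0 0 0 0 0 0; 0 0 0 0 0 0")

```text
time_s: 1.4
eef_pos: [0.4797, 0.1887, 0.2499]
eef_rot: [-0.0, 0.0, 1.0, 0.001]
wrist_force: [-0.4, 0.5, -0.5]
opening: 0.999
```

Run:
```python
from h import *
c=shot('wrist','w1');print(ctrl.get_obs())
```

```text
{'time_s': 1.45, 'q': array([ 1.44210131e-01,  2.97797818e-02,  1.73373272e+00,  1.37685475e-03,
        1.37801824e+00, -1.42764856e+00]), 'dq': array([ 0.01272526, -0.0035753 ,  0.00107412,  0.00026793, -0.00142121,
       -0.00312105]), 'joint_efforts': array([-7.20889717e-01, -3.67891252e+01, -3.56501627e+01, -3.42937291e-02,
       -2.17598712e-02,  1.81416777e-03]), 'eef_pos': array([0.47946883, 0.18909869, 0.25004894]), 'eef_rot': array([-6.61084924e-05, -3.99312026e-04,  9.99999692e-01,  6.73149254e-04]), 'wrist_force': array([-0.87983773,  0.71416254,  0.27517912]), 'torque': array([-0.04009173, -0.0077947 , -0.03311508]), 'opening': 1.0039675428912858}
```

View pics/w1.png

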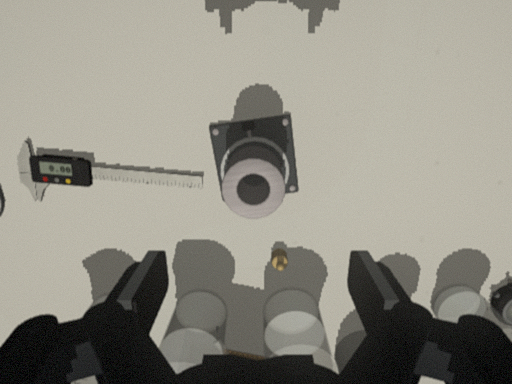

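Run:
```python
from h import *
c=load('w1'); im=cv2.cvtColor(c['image'],cv2.COLOR_RGB2GRAY)
z=cv2.resize(im[100:230,195:310],None,fx=5,fy=4.6,interpolation=cv2.INTER_CUBIC);cv2.imwrite('pics/w1z.png',z)
print(im[188,210:300]); print(im[145:230,254])
```

```text
[181 183 185 182 182 181 180 185 188 171 109  83 133 144 150 151 149 149
 153 151 151 151 154 156 158 152 121  75  59  55  61  59  59  58  58  62
  58  68  68  66  61  67  64  66  62  63  74  58  65  61  64  68  65  65
  68  67  63  54  56  80 138 158 158 159 159 158 154 151 152 151 148 145
 153 151 132  89  73  76  78 108 156 154 158 150 137 102  74  78 121 176]
[ 53  53  61  62  56  63  61  66  63  57  61  62  62  88 122 137 140 136
 142 148 145 149 152 151 151 152 155 148 120  73  56  50  47  56  53  50
  48  53  50  53  52  62  62  62  66  64  64  70  66  66  67  64  69  65
  64  67  68  66  62  88 127 154 163 164 163 161 170 162 164 164 166 167
 160 161 176 182 181 182 182 184 185 181 183 182 182]
```

View pics/w1z.png

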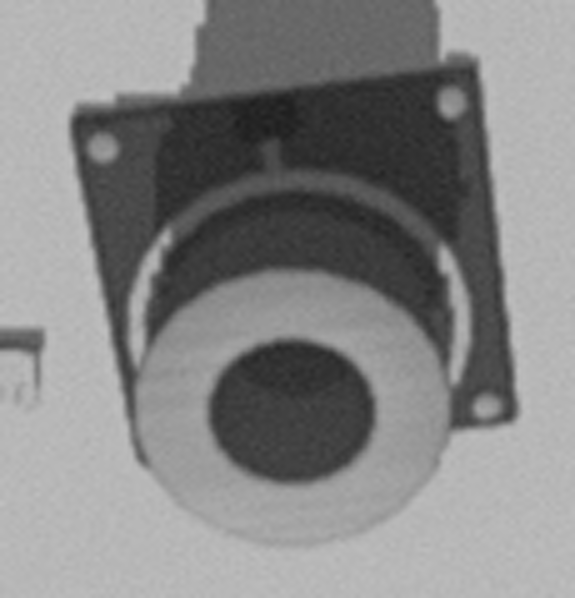

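```bash
cat >> h.py <<'E'
from scipy.optimize import least_squares
def borefit(c,box,thr=105,r=.015,x0=(.488,.188,.105),fixz=None):
    x,y,w,h=box; g=cv2.GaussianBlur(cv2.cvtColor(c['image'],cv2.COLOR_RGB2GRAY),(0,0),.7)[y:y+h,x:x+w]
    f=8; G=cv2.resize(g,None,fx=f,fy=f,interpolation=cv2.INTER_CUBIC)
    cs,_=cv2.findContours((G<thr).astype(np.uint8),cv2.RETR_EXTERNAL,cv2.CHAIN_APPROX_NONE)
    k=max(cs,key=cv2.contourArea)[:,0,:]; pts=(k+.5)/f-.5+[x,y]
    e=cv2.fitEllipse(pts.astype(np.float32))
    def res(p):
        P=np.array([onz(c,u,p[2] if fixz is None else fixz) for u in pts[::6]]); return (np.hypot(P[:,0]-p[0],P[:,1]-p[1])-r)*1000
    s=least_squares(res,x0,loss='soft_l1',f_scale=.3); return e,s.x,np.sqrt(np.mean(s.fun**2))
E
python3 - <<'E'
from h import *
c=load('w1'); print(borefit(c,(230,168,46,40)))
im=cv2.cvtColor(c['image'],cv2.COLOR_RGB2GRAY)
# bolt holes
print('bolts',[onz(c,u,.008) for u in [(195+102/5,100+147/4.6),(195+452/5,100+102/4.6),(195+487/5,100+405/4.6)]])
print('corner',[onz(c,u,.008) for u in [(195+75/5,100+108/4.6),(195+474/5,100+60/4.6),(195+516/5,100+415/4.6)]])
# outer ellipse via lower half bright vs? manual points
E
```

```text
(((252.92010498046875, 188.9234161376953), (30.963417053222656, 32.96648406982422), 91.60985565185547), array([0.49199884, 0.185118  , 0.11853194]), np.float64(0.08015258507009589))
bolts [array([0.45789503, 0.13873767, 0.008     ]), array([0.44627534, 0.2227805 , 0.008     ]), array([0.52957242, 0.23410105, 0.008     ])]
corner [array([0.44777825, 0.13272628, 0.008     ]), array([0.43560218, 0.22768204, 0.008     ]), array([0.532531  , 0.24164433, 0.008     ])]
```

Run:
```python
from h import *
c=load('side0'); g=cv2.cvtColor(c['image'],cv2.COLOR_RGB2GRAY); print(g[242,238:282]); print(g[228:262,259])
d=load('scene0'); g=cv2.cvtColor(d['image'],cv2.COLOR_RGB2GRAY); print(g[165,155:192]); print(g[154:180,173])
w=load('w1')
E=[borefit(w,(230,168,46,40)),borefit(c,(246,230,27,26),thr=110),borefit(d,(164,157,18,17),thr=85)]
for e in E: print(e)
cams=[w,c,d]
from itertools import combinations
def tri(idx):
    A=[];b=[]
    for i in idx:
        o,v=ray(cams[i],E[i][0][0]); v/=np.linalg.norm(v); M=np.eye(3)-np.outer(v,v);A.append(M);b.append(M@o)
    x=np.linalg.lstsq(np.vstack(A),np.hstack(b),rcond=None)[0]; return x,[proj(cams[i],x)[0]-E[i][0][0] for i in idx]
for I in [(0,1),(0,2),(1,2),(0,1,2)]: print(I,tri(I))
```

```text
[199 198 199 202 200 128 143 141 142 143 140 146 146  76  55  65  70  72
  72  74  71  76  74  70  70  68  83  83  82 107 142 141 141 140 136 135
 134 145 207 200 199 199 199 198]
[130 169 142 138 140 140 145 125  73  73  74  75  73  73  76  74  71  74
  71  62 123 145 144 145 146 153 108  73  71  75  74  75  74  73]
[135 134 126 112 100 100 100  99  96  90  75  60  55  53  51  54  50  52
  49  58  55  56  53  53  68  85  97  97  98  96  98 101 112 127 136 136
 137]
[137 132 124 109  99  94  84  73  61  56  55  49  53  55  58  63  79  94
  95  93  89  72  63  56  52  55]
(((252.92010498046875, 188.9234161376953), (30.963417053222656, 32.96648406982422), 91.60985565185547), array([0.49199884, 0.185118  , 0.11853194]), np.float64(0.08015258507009589))
(((258.5413818359375, 241.52833557128906), (12.614434242248535, 16.24032974243164), 94.62876892089844), array([0.4935762 , 0.18923442, 0.12301482]), np.float64(0.16403687774558348))
(((172.08628845214844, 165.4207305908203), (10.208740234375, 15.815974235534668), 80.63666534423828), array([0.46311258, 0.14779852, 0.15659955]), np.float64(0.39578896938261243))
(0, 1) (array([0.49353858, 0.18484921, 0.11662178]), [array([-0.25768111,  1.14300053]), array([0.48374015, 0.31727499])])
(0, 2) (array([0.49238931, 0.18484458, 0.11867191]), [array([-0.29806292,  0.711249  ]), array([-0.29943369,  0.18721973])])
(1, 2) (array([0.49410984, 0.18554703, 0.11791641]), [array([0.11735336, 0.09865873]), array([ 0.11147465, -0.0884046 ])])
(0, 1, 2) (array([0.49340899, 0.18527086, 0.11774348]), [array([0.18631915, 1.42085424]), array([0.51437534, 0.1173145 ]), array([-0.02748256,  0.20711022])])
```

Emit:
step_arm(targets="-8 -55 0 0 0 0; -16 -110 0 0 0 0; -24 -165 0 0 0 0; -32 -220 0 0 0 0; -40 -275 0 0 0 0; -48 -330 0 0 0 0; -50 -375 0 0 0 0; -50 -375 0 0 0 0")

```text
time_s: 2.45
eef_pos: [0.5302, -0.1881, 0.2497]
eef_rot: [0.0, 0.001, 1.0, 0.0]
wrist_force: [0.3, 0.6, 0.2]
opening: 1.0
```

Emit:
step_arm(targets="0 0 0 0 0 0; 0 0 0 0 0 0")

```text
time_s: 2.7
eef_pos: [0.5304, -0.1847, 0.25]
eef_rot: [0.0, -0.001, 1.0, 0.001]
wrist_force: [0.2, 0.3, 0.8]
opening: 0.996
```

Run:
```python
from h import *
c=shot('wrist','w2');o=ctrl.get_obs();print(o['eef_pos'],o['eef_rot'])
im=c['image'][130:270,180:330]
cv2.imwrite('pics/w2z.png',cv2.resize(cv2.cvtColor(im,cv2.COLOR_RGB2BGR),(640,597),interpolation=cv2.INTER_CUBIC))
```

```text
[ 0.53036803 -0.18486787  0.25002894] [ 3.83978600e-04 -1.15961233e-03  9.99999045e-01  6.46143681e-04]
```

View pics/w2z.png

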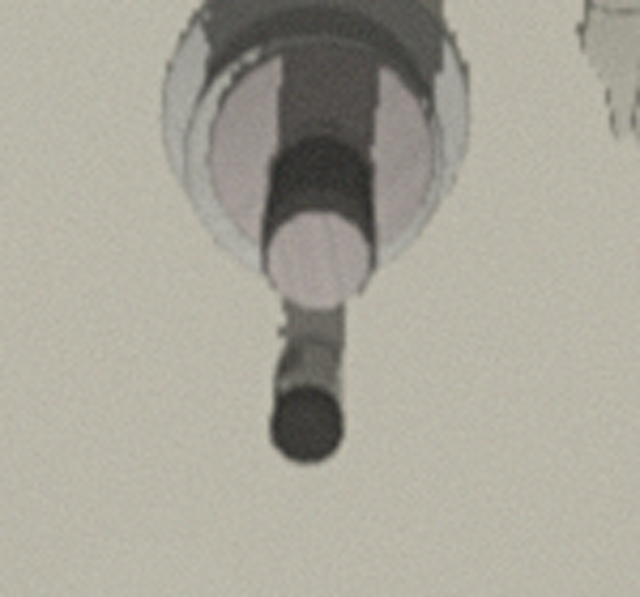

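View pics/w2.png

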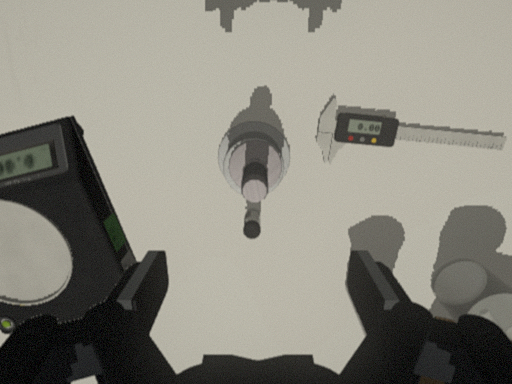

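Run:
```python
from h import *
c=load('w2'); print(onz(c,(255.0,190.9),.137), onz(c,(255.2,167),.061), 'flange ctr approx')
w=load('w1'); print(onz(w,(252.92,188.92),.117)); s=load('side0')
print(onz(s,(230+168/330*88,115+(338-300)/300*80),.137))
```

```text
[ 0.5378552  -0.18624089  0.137     ] [ 0.5378909  -0.18646324  0.061     ] flange ctr approx
[0.49228794 0.1850967  0.117     ]
[ 0.53640874 -0.18432701  0.137     ]
```

Emit:
step_arm(targets="-7.5 -0.5 20 0 0 0; -7.5 -0.5 50 0 0 0; -7.5 -0.5 75 0 0 0; -7.5 -0.5 90 0 0 0; -7.5 -0.5 90 0 0 0; -7.5 -0.5 90 0 0 0")

```text
time_s: 3.5
eef_pos: [0.5384, -0.1872, 0.1607]
eef_rot: [0.001, -0.0, 1.0, 0.0]
wrist_force: [-0.8, 1.1, 0.3]
opening: 1.0
```

Run:
```python
from h import *
for i in range(3):
    c=shot('wrist','w3');o=ctrl.get_obs();print(o['eef_pos'],o['eef_rot'],o['time_s'])
```

```text
[ 0.53858375 -0.18740073  0.16105768] [ 1.23949516e-03 -3.72101686e-05  9.99999231e-01  1.07012715e-05] 3.55
[ 0.53854967 -0.18741048  0.16111604] [ 1.28677758e-03 -2.19830376e-05  9.99999172e-01 -1.95419913e-05] 3.6
[ 0.53848237 -0.1874008   0.16109306] [ 1.27433715e-03  1.76744701e-05  9.99999188e-01 -4.02309876e-06] 3.65
```

View pics/w3.png

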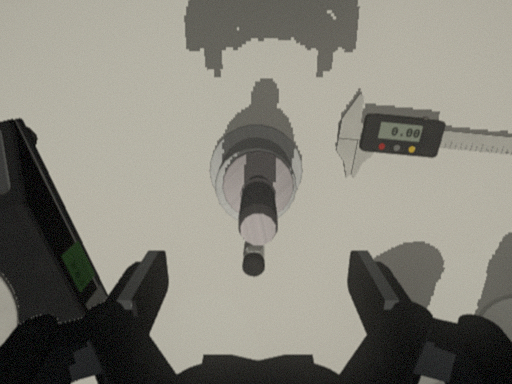

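Run:
```python
from h import *
c=load('w3'); print(onz(c,(258.7,228.5),.137)); p,Rc=wristrel(c,ctrl.get_obs()); print(p)
g=cv2.cvtColor(c['image'],cv2.COLOR_RGB2GRAY); print(g[229,230:290]); print(g[205:255,259])
```

```text
[ 0.53720653 -0.18630645  0.137     ]
[ 0.0843925   0.00036362 -0.14225697]
[179 176 178 179 177 179 178 175 138  91 117 162 169 164 164 160 162 159
 162 164 166 160 159 161 162 161 161 162 163 165 164 162 156 155 156 158
 163 160 161 158 159 156 154 158 154 123  86 112 169 181 174 174 178 179
 174 177 178 173 177 178]
[ 62  67  60  65  62  61  61  69 101 141 154 158 159 158 159 159 161 163
 160 163 166 164 171 166 165 168 164 163 167 163 163 165 164 164 162 164
 162 165 165 158 128  96  96  97  97 101 124 121  88  63]
```

Emit:
step_arm(targets="1 1 25 0 0 0; 1 1 45 0 0 0; 1 1 60 0 0 0; 1 1 70 0 0 0; 1 1 73 0 0 0; 1 1 73 0 0 0")

```text
time_s: 4.4
eef_pos: [0.5371, -0.1861, 0.0872]
eef_rot: [0.001, 0.0, 1.0, 0.0]
wrist_force: [-0.1, 0.2, 0.3]
opening: 1.002
```

Run:
```python
from h import *
for i in range(2):
    c=shot('wrist','w4');o=ctrl.get_obs();print(o['eef_pos'],o['eef_rot'],o['wrist_force'])
shot('side','s4')
```

```text
[ 0.53723677 -0.1861596   0.08745741] [ 7.22572294e-04 -1.37964034e-05  9.99999690e-01  3.13200670e-04] [0.67506951 0.01454004 0.00428076]
[ 0.53729634 -0.18619941  0.08758125] [ 8.17581749e-04 -4.43025331e-05  9.99999637e-01  2.34753987e-04] [-0.01366998  0.37233212  0.92417694]
```

View pics/w4.png

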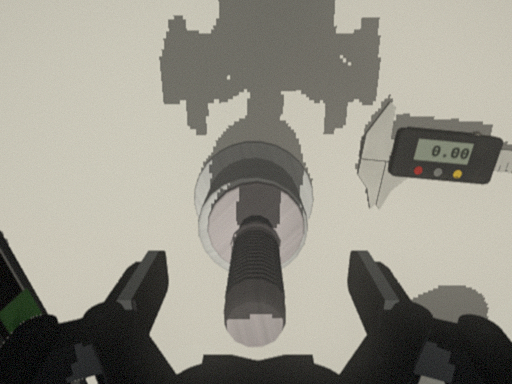

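View pics/s4.png

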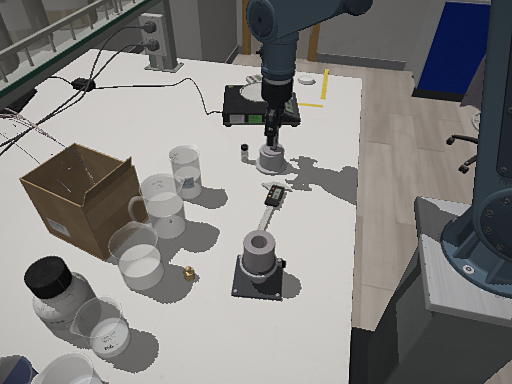

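Emit:
step_arm(targets="0 0 0 0 0 0; 0 0 0 0 0 0; 0 0 0 0 0 0; 0 0 0 0 0 0; 0 0 0 0 0 0; 0 0 0 0 0 0", grip=10)

```text
time_s: 5.3
eef_pos: [0.5371, -0.1863, 0.0871]
eef_rot: [0.001, 0.0, 1.0, 0.0]
wrist_force: [-0.4, -2.7, 0.6]
opening: 0.266
```

Run:
```python
from h import *
for i in range(2):
    c=shot('wrist','w5');o=ctrl.get_obs();print(o['eef_pos'],o['eef_rot'],o['wrist_force'],o['torque'],o['opening'])
```

```text
[ 0.53706526 -0.18630812  0.08714791] [6.05664866e-04 2.61383498e-05 9.99999789e-01 2.32057395e-04] [ 0.17982857 -2.19093449  0.54867747] [-0.46651293 -0.0585168  -0.00210793] 0.2665172285523288
[ 0.53708127 -0.18632116  0.08718167] [6.29383911e-04 4.52080514e-05 9.99999777e-01 2.19129460e-04] [ 0.53204142 -2.81299238  1.104134  ] [-0.4302773  -0.01015357  0.04425905] 0.2649630011641526
```

View pics/w5.png

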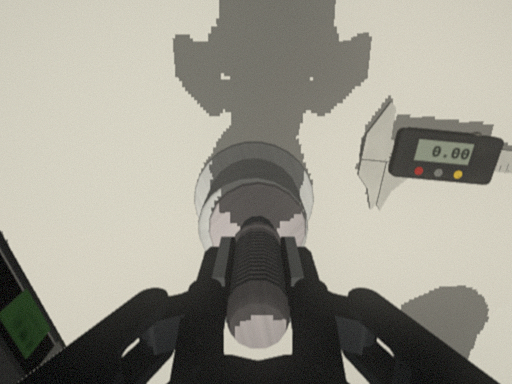

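Emit:
step_arm(targets="0 0 -2 0 0 0; 0 0 -6 0 0 0; 0 0 -12 0 0 0; 0 0 -25 0 0 0; 0 0 -45 0 0 0; 0 0 -65 0 0 0; 0 0 -70 0 0 0; 0 0 -70 0 0 0")

```text
time_s: 6.4
eef_pos: [0.5369, -0.186, 0.1573]
eef_rot: [0.001, -0.0, 1.0, 0.0]
wrist_force: [-0.5, -0.7, -4.0]
opening: 0.27
```

Run:
```python
from h import *
c=shot('wrist','w6');shot('side','s6');shot('scene','c6');o=ctrl.get_obs();print(o['eef_pos'],o['eef_rot'],o['wrist_force'],o['torque'],o['opening'])
s=load('s6')['image'][60:200,210:330];a=load('c6')['image'][150:320,280:420]
f=lambda i:cv2.resize(cv2.cvtColor(i,cv2.COLOR_RGB2BGR),(400,460),interpolation=cv2.INTER_CUBIC)
cv2.imwrite('pics/z6.png',np.hstack([f(s),f(a)]))
```

```text
[ 0.536175   -0.18564937  0.15593766] [-4.27669003e-04  1.56552522e-05  9.99999399e-01  1.00905833e-03] [-0.73052972  0.46764643 -3.46564546] [ 0.00755464 -0.01940637  0.06714271] 0.2620850223591057
```

View pics/w6.png

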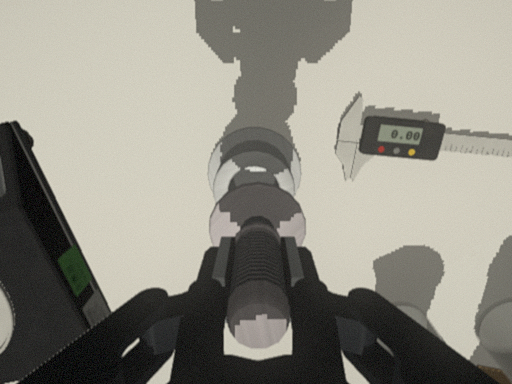

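View pics/z6.png

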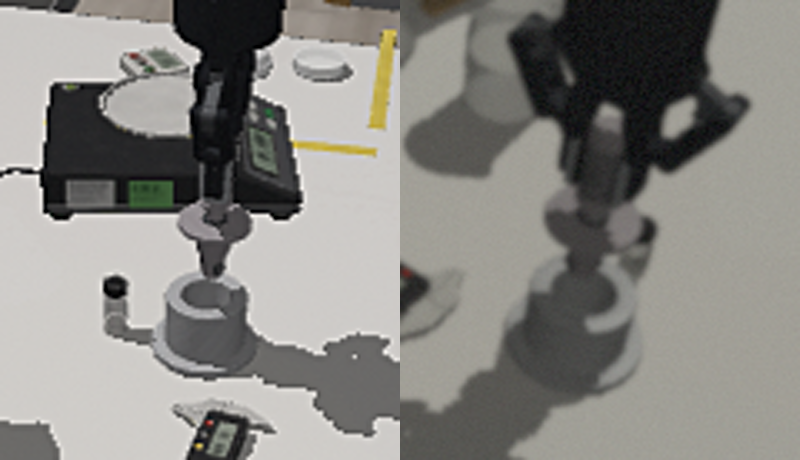

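Emit:
step_arm(targets="0 0 -30 0 0 0; 3 20 -55 0 0 0; 8 60 -65 0 0 0; 14 105 -65 0 0 0; 20 150 -65 0 0 0; 26 195 -65 0 0 0; 32 240 -65 0 0 0; 38 285 -65 0 0 0")

```text
time_s: 7.55
eef_pos: [0.498, 0.1003, 0.2215]
eef_rot: [-0.0, 0.0, 1.0, 0.001]
wrist_force: [-0.7, 0.4, -3.3]
opening: 0.267
```

Emit:
step_arm(targets="4 40 0 0 0 0; 6 65 0 0 0 0; 6.5 80 0 0 0 0; 6.5 86 0 0 0 0; 6.5 86 0 0 0 0; 6.5 86 0 0 0 0")

```text
time_s: 8.3
eef_pos: [0.4924, 0.1841, 0.2222]
eef_rot: [0.0, 0.0, 1.0, 0.0]
wrist_force: [-0.1, -0.7, -3.8]
opening: 0.264
```

Run:
```python
from h import *
for i in range(2):
  c=shot('wrist','w7');o=ctrl.get_obs();print(o['eef_pos'],o['eef_rot'],o['wrist_force'],o['torque'],o['opening'])
shot('side','s7');shot('scene','c7')
s=load('s7')['image'][130:310,200:330];a=load('c7')['image'][70:230,110:240]
f=lambda i:cv2.resize(cv2.cvtColor(i,cv2.COLOR_RGB2BGR),(400,500),interpolation=cv2.INTER_CUBIC)
cv2.imwrite('pics/z7.png',np.hstack([f(s),f(a)]))
```

```text
[0.49243092 0.18411073 0.22224604] [2.99857730e-04 5.39006624e-04 9.99999727e-01 4.07075967e-04] [ 0.04439998 -0.1639383  -3.48037341] [ 0.01965822  0.01055906 -0.01407145] 0.26316003062253784
[0.49243095 0.18416775 0.22230353] [3.47305989e-04 5.67436024e-04 9.99999678e-01 4.49806010e-04] [-0.09100213  0.24977757 -2.58996514] [-0.03149151  0.00308625  0.02926058] 0.2668982428043847
```

View pics/w7.png

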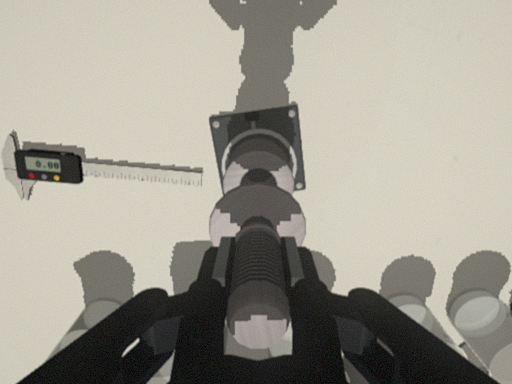

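View pics/z7.png

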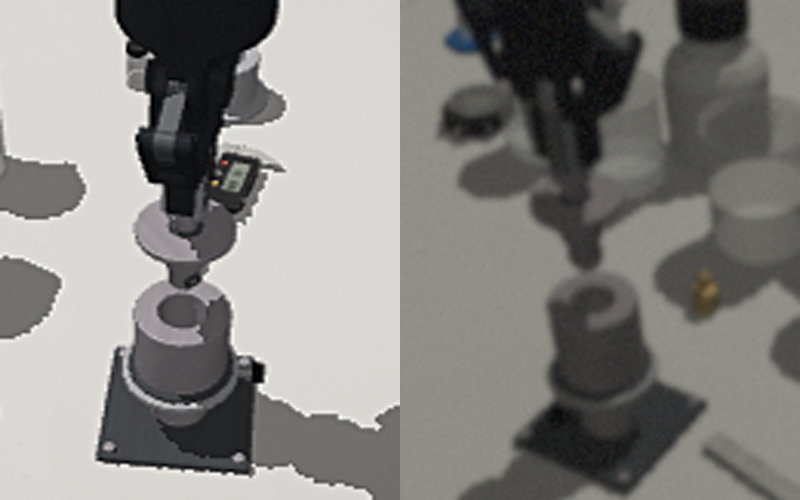

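```bash
cat >> h.py <<'E'
def hull(c,x,y,zs,r,n=180):
    t=np.linspace(0,2*np.pi,n,endpoint=False)
    P=np.vstack([np.c_[x+r*np.cos(t),y+r*np.sin(t),np.full(n,z)] for z in zs])
    h=cv2.convexHull(proj(c,P).astype(np.float32))[:,0,:]
    # resample
    L=np.vstack([h,h[:1]]);s=np.r_[0,np.cumsum(np.hypot(*np.diff(L,axis=0).T))]
    u=np.linspace(0,s[-1],120,endpoint=False);return np.c_[np.interp(u,s,L[:,0]),np.interp(u,s,L[:,1])]
from scipy.ndimage import map_coordinates
def edgefit(c,x0,zs,r,sel=None,w=4,it=6,out=None,g2=None):
    g=cv2.GaussianBlur(cv2.cvtColor(c['image'],cv2.COLOR_RGB2GRAY).astype(float),(0,0),.8)
    x=np.array(x0,float)
    for k in range(it):
        h=hull(c,x[0],x[1],zs,r); m=h.mean(0); T=np.roll(h,-1,0)-np.roll(h,1,0); N=np.c_[T[:,1],-T[:,0]];N/=np.linalg.norm(N,axis=1)[:,None]
        N*=np.sign((N*(h-m)).sum(1))[:,None]
        ww=w if k<3 else 2.5; o=np.arange(-ww,ww+.01,.25)
        S=h[:,None,:]+N[:,None,:]*o[:,None]; V=map_coordinates(g,[S[...,1],S[...,0]],order=1)
        G=np.abs(np.gradient(V,axis=1)); b=G.argmax(1); st=G.max(1)
        ok=(st>1.5)&(b>1)&(b<len(o)-2)
        if sel is not None: ok&=sel(h-m)
        d=o[b]
        e=1e-4;J=np.c_[((hull(c,x[0]+e,x[1],zs,r).mean(0)-m)/e*N).sum(1),((hull(c,x[0],x[1]+e,zs,r).mean(0)-m)/e*N).sum(1)]
        s=least_squares(lambda p:J[ok]@p-d[ok],[0,0],loss='soft_l1',f_scale=.3); x=x+s.x
    if out:
        im=cv2.cvtColor(c['image'],cv2.COLOR_RGB2BGR); f=4; a=np.maximum(h.min(0).astype(int)-12,0); q=h.max(0).astype(int)+12
        z=cv2.resize(im[a[1]:q[1],a[0]:q[0]],None,fx=f,fy=f,interpolation=cv2.INTER_CUBIC)
        for p,kk in zip(hull(c,x[0],x[1],zs,r),ok): cv2.circle(z,tuple(np.int32((p-a+.5)*f)),1,(0,255,0) if kk else (0,0,255),-1)
        cv2.imwrite(out,z)
    return x,ok.sum(),np.median(np.abs(s.fun))
E
python3 - <<'E'
from h import *
low=lambda d:d[:,1]>-3
for t,z in [('w1',None),('side0',None),('scene0',None)]:
    c=load(t)
    for zz in (.115,.117): print(t,zz,edgefit(c,(.493,.186),[zz],.030,out=f'pics/e_{t}.png',sel=(lambda d:d[:,1]>-100) ), 'bore',edgefit(c,(.493,.186),[zz],.015,w=3))
o=.0; zn=.144
for t,sel in [('w7',lambda d:d[:,1]<5),('s7',lambda d:d[:,1]>-3),('c7',lambda d:d[:,1]>-3)]:
    print(t,edgefit(load(t),(.493,.185),[zn+.046,zn+.052],.029,sel=sel,out=f'pics/f_{t}.png'))
ims=[cv2.imread(f'pics/{n}.png') for n in ['e_w1','e_side0','e_scene0','f_w7','f_s7','f_c7']]
f=lambda i:cv2.resize(i,(260,260))
cv2.imwrite('pics/ov.png',np.vstack([np.hstack([f(i) for i in ims[:3]]),np.hstack([f(i) for i in ims[3:]])]))
E
```

```text
w1 0.115 (array([0.4935028 , 0.18457282]), np.int64(112), np.float64(0.49679805037200453)) bore (array([0.49336142, 0.18513433]), np.int64(120), np.float64(0.25958743410087115))
w1 0.117 (array([0.49274117, 0.18449144]), np.int64(113), np.float64(0.5088185892919717)) bore (array([0.49265301, 0.1851231 ]), np.int64(120), np.float64(0.24311002199199633))
side0 0.115 (array([0.49423209, 0.18248253]), np.int64(114), np.float64(0.25275163253931326)) bore (array([0.49465993, 0.1826914 ]), np.int64(120), np.float64(0.012632131058612167))
side0 0.117 (array([0.49386746, 0.18405226]), np.int64(114), np.float64(0.254398392200712)) bore (array([0.49431543, 0.18426162]), np.int64(120), np.float64(0.008307879395164204))
scene0 0.115 (array([0.49540333, 0.18812306]), np.int64(115), np.float64(0.25219558094779637)) bore (array([0.49686531, 0.18867361]), np.int64(120), np.float64(0.2565814865655974))
scene0 0.117 (array([0.49376694, 0.18613738]), np.int64(115), np.float64(0.26151612214585535)) bore (array([0.49523638, 0.18677978]), np.int64(120), np.float64(0.2718471594183425))
w7 (array([0.49441699, 0.18421658]), np.int64(58), np.float64(0.37502214520823024))
s7 (array([0.49503745, 0.1806426 ]), np.int64(66), np.float64(0.2587751086839137))
c7 (array([0.49631744, 0.1835047 ]), np.int64(49), np.float64(0.6941056079979863))
```

View pics/ov.png

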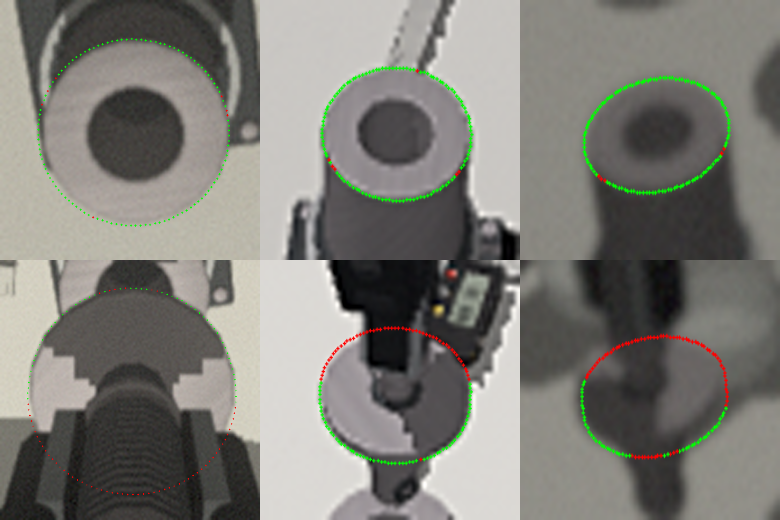

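Emit:
step_arm(targets="1 0.8 5 0 0 0; 1 0.8 11 0 0 0; 1 0.8 17 0 0 0; 1 0.8 20 0 0 0; 1 0.8 20 0 0 0; 1 0.8 20 0 0 0")

```text
time_s: 9.25
eef_pos: [0.4914, 0.1858, 0.2025]
eef_rot: [0.001, -0.0, 1.0, 0.001]
wrist_force: [0.5, 0.1, -4.1]
opening: 0.268
```

Run:
```python
from h import *
for i in range(2):
  c=shot('wrist','w8');o=ctrl.get_obs();print(o['eef_pos'],o['eef_rot'],o['wrist_force'],o['torque'],o['opening'])
shot('side','s8');shot('scene','c8')
s=load('s8')['image'][190:280,225:295];a=load('c8')['image'][110:200,135:205]
f=lambda i:cv2.resize(cv2.cvtColor(i,cv2.COLOR_RGB2BGR),(400,514),interpolation=cv2.INTER_CUBIC)
cv2.imwrite('pics/z8.png',np.hstack([f(s),f(a)]))
```

```text
[0.49147123 0.18579092 0.20255135] [ 5.95981589e-04 -3.06632833e-05  9.99999651e-01  5.84477527e-04] [ 0.03031785  0.28046838 -3.5037174 ] [ 0.04489599  0.04235072 -0.02465027] 0.26733376408516546
[0.49144268 0.18577309 0.20255914] [ 5.70667186e-04 -5.12162289e-06  9.99999665e-01  5.87546855e-04] [-0.89564524  0.66660353 -3.58678717] [-0.01342002 -0.06079067 -0.00518206] 0.2649235349536023
```

View pics/z8.png

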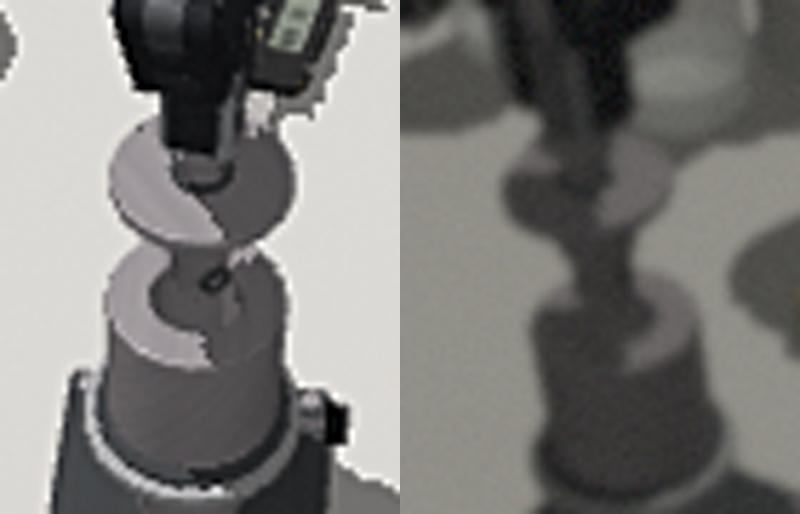

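View pics/w8.png

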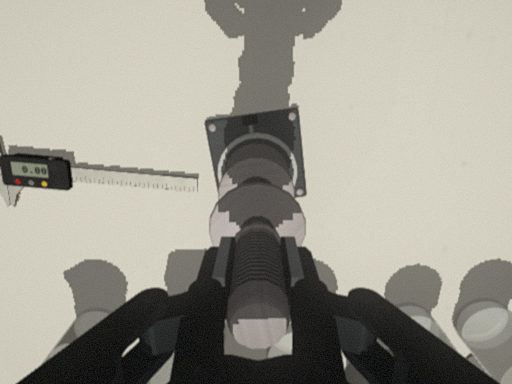

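Run:
```python
from h import *
zn=.009+.2025-.0872
for t,sel in [('w8',lambda d:d[:,1]<5),('s8',lambda d:d[:,1]>-3),('c8',lambda d:d[:,1]>-3)]:
  for dz in (0,.001):
    print(t,edgefit(load(t),(.4925,.1855),[zn+.046+dz,zn+.052+dz],.029,sel=sel,out=f'pics/f_{t}.png'))
# stand gauge: side0/scene0/w2 flange in the stand at zn=.009 
for t,sel in [('w2',lambda d:d[:,1]>-100),('side0',lambda d:d[:,1]>-3),('scene0',lambda d:d[:,1]>-3)]:
    print(t,edgefit(load(t),(.5375,-.186),[.061],.029,sel=sel,w=3,out=f'pics/g_{t}.png'))
ims=[cv2.imread(f'pics/{n}.png') for n in ['f_w8','f_s8','f_c8','g_w2','g_side0','g_scene0']]
f=lambda i:cv2.resize(i,(260,260))
cv2.imwrite('pics/ov8.png',np.vstack([np.hstack([f(i) for i in ims[:3]]),np.hstack([f(i) for i in ims[3:]])]))
```

```text
w8 (array([0.49360686, 0.18589033]), np.int64(64), np.float64(0.4862818228945936))
w8 (array([0.49334892, 0.18585613]), np.int64(64), np.float64(0.5066505865923544))
s8 (array([0.49403468, 0.18153709]), np.int64(66), np.float64(0.4956354796849329))
s8 (array([0.49388373, 0.18235648]), np.int64(66), np.float64(0.5214170877055322))
c8 (array([0.49669618, 0.18990819]), np.int64(59), np.float64(0.25090514262122215))
c8 (array([0.49592201, 0.18889051]), np.int64(59), np.float64(0.2773732083597875))
w2 (array([ 0.53812889, -0.1869959 ]), np.int64(65), np.float64(0.29712999838117105))
side0 (array([ 0.54391414, -0.19279323]), np.int64(61), np.float64(0.48264330121172516))
scene0 (array([ 0.54031248, -0.18720248]), np.int64(36), np.float64(0.5789039922313366))
```

View pics/ov8.png

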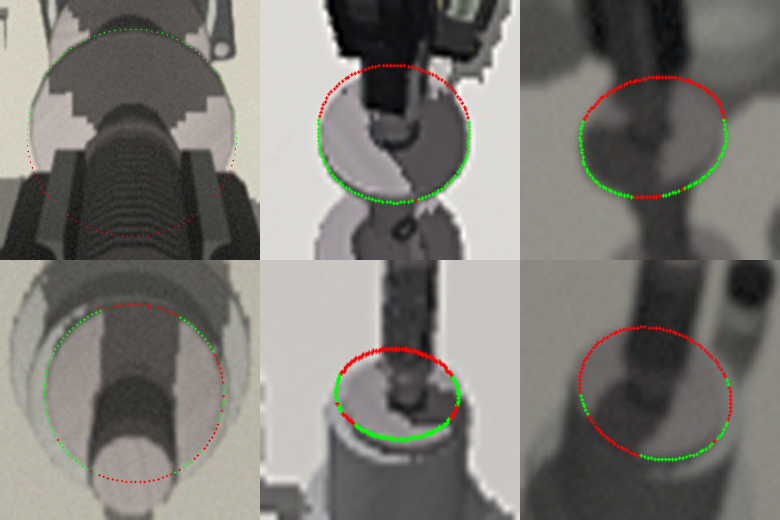

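Emit:
step_arm(targets="0 -0.4 3 0 0 0; 0 -0.4 7 0 0 0; 0 -0.4 11 0 0 0; 0 -0.4 15 0 0 0; 0 -0.4 18 0 0 0; 0 -0.4 21 0 0 0; 0 -0.4 22 0 0 0; 0 -0.4 22 0 0 0")

```text
time_s: 10.45
eef_pos: [0.4913, 0.1854, 0.1803]
eef_rot: [0.0, -0.0, 1.0, 0.001]
wrist_force: [0.0, 0.3, -3.2]
opening: 0.268
```

Run:
```python
from h import *
for i in range(2):
  c=shot('wrist','w9');o=ctrl.get_obs();print(o['eef_pos'],o['eef_rot'],o['wrist_force'],o['torque'],o['opening'])
shot('side','s9');shot('scene','c9')
s=load('s9')['image'][190:280,225:295];a=load('c9')['image'][110:200,135:205]
f=lambda i:cv2.resize(cv2.cvtColor(i,cv2.COLOR_RGB2BGR),(400,514),interpolation=cv2.INTER_CUBIC)
cv2.imwrite('pics/z9.png',np.hstack([f(s),f(a)]))
```

```text
[0.4913515  0.18538039 0.18037737] [4.30130208e-04 9.11281266e-06 9.99999752e-01 5.57052202e-04] [ 1.08969738 -0.09354549 -4.41965595] [0.03048785 0.04219613 0.02921297] 0.26276596549572095
[0.49137505 0.18537196 0.1804392 ] [4.74311167e-04 1.41166783e-06 9.99999723e-01 5.73076962e-04] [-0.80801888 -0.08391458 -4.04921086] [0.01066489 0.04529406 0.02042539] 0.2634781908284882
```

View pics/z9.png

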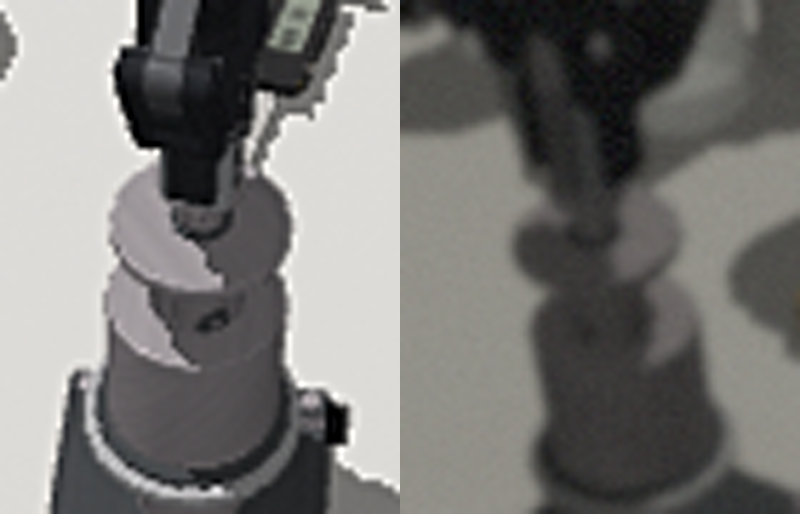

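Emit:
step_arm(targets="0 0 2 0 0 0; 0 0 4 0 0 0; 0 0 6 0 0 0; 0 0 8 0 0 0; 0 0 8 0 0 0")

```text
time_s: 11.28
eef_pos: [0.4911, 0.1854, 0.172]
eef_rot: [0.0, 0.0, 1.0, 0.001]
wrist_force: [-0.2, 0.4, -4.7]
opening: 0.267
```

Emit:
step_arm(targets="0 0 1 0 0 0; 0 0 2 0 0 0; 0 0 2 0 0 0")

```text
time_s: 11.65
eef_pos: [0.4912, 0.1854, 0.1702]
eef_rot: [0.0, -0.0, 1.0, 0.001]
wrist_force: [0.8, -0.3, -4.0]
opening: 0.267
```

Emit:
step_arm(targets="0 0 1 0 0 0; 0 0 2 0 0 0; 0 0 2 0 0 0")

```text
time_s: 12.02
eef_pos: [0.4912, 0.1854, 0.1682]
eef_rot: [0.0, 0.0, 1.0, 0.001]
wrist_force: [-1.4, 0.1, -4.1]
opening: 0.263
```

Emit:
step_arm(targets="0 0 1 0 0 0; 0 0 2 0 0 0; 0 0 2 0 0 0")

```text
time_s: 12.4
eef_pos: [0.4912, 0.1854, 0.1661]
eef_rot: [0.0, 0.0, 1.0, 0.001]
wrist_force: [0.6, 0.0, -3.3]
opening: 0.267
```

Emit:
step_arm(targets="0 0 1 0 0 0; 0 0 2 0 0 0; 0 0 2 0 0 0")

```text
time_s: 12.78
eef_pos: [0.4912, 0.1854, 0.1641]
eef_rot: [0.0, 0.0, 1.0, 0.001]
wrist_force: [-0.0, 0.4, -3.2]
opening: 0.264
```

Emit:
step_arm(targets="0 0 1 0 0 0; 0 0 2 0 0 0; 0 0 3 0 0 0; 0 0 3 0 0 0")

```text
time_s: 13.28
eef_pos: [0.4912, 0.1854, 0.1611]
eef_rot: [0.0, -0.0, 1.0, 0.001]
wrist_force: [0.1, 0.5, -3.9]
opening: 0.268
```

Run:
```python
from h import *
for i in range(2):
  c=shot('wrist','w10');o=ctrl.get_obs();print(o['eef_pos'],o['eef_rot'],o['wrist_force'],o['torque'],o['opening'])
shot('side','s10');shot('scene','c10')
s=load('s10')['image'][190:280,225:295];a=load('c10')['image'][110:200,135:205]
f=lambda i:cv2.resize(cv2.cvtColor(i,cv2.COLOR_RGB2BGR),(400,514),interpolation=cv2.INTER_CUBIC)
cv2.imwrite('pics/z10.png',np.hstack([f(s),f(a)]))
```

```text
[0.49124189 0.18539888 0.16122619] [ 2.71144885e-04 -1.86261231e-05  9.99999810e-01  5.54136438e-04] [ 0.53604326 -0.53143924 -3.71386814] [ 0.01169155 -0.01006318  0.01769003] 0.2648912967627941
[0.49131917 0.1853994  0.16131421] [3.75074772e-04 8.72446302e-06 9.99999776e-01 5.53753662e-04] [-0.75956453  0.71523727 -3.58733764] [-0.01460995  0.01277683 -0.04120372] 0.26246883848839775
```

View pics/z10.png

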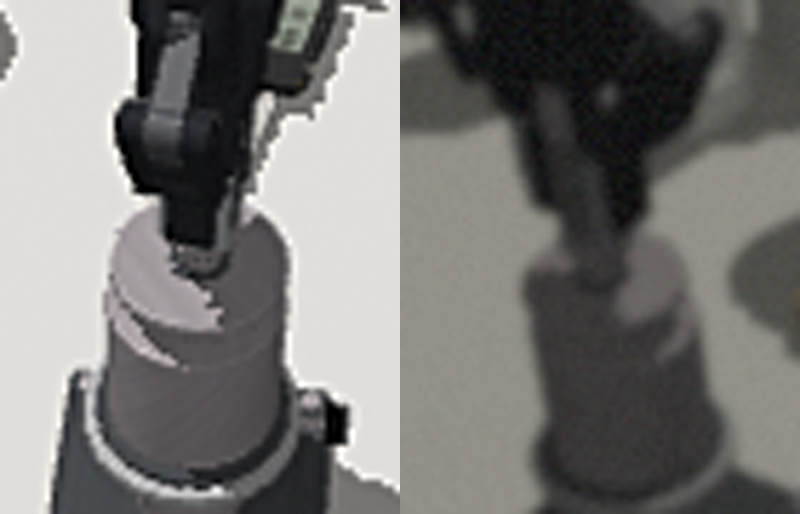

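Emit:
step_arm(targets="0 0 1.5 0 0 0; 0 0 3 0 0 0; 0 0 4 0 0 0; 0 0 4 0 0 0")

```text
time_s: 13.98
eef_pos: [0.4912, 0.1854, 0.1571]
eef_rot: [0.0, -0.0, 1.0, 0.001]
wrist_force: [-0.2, 0.5, -3.6]
opening: 0.264
```

Emit:
step_arm(targets="0 0 1.5 0 0 0; 0 0 3 0 0 0; 0 0 4 0 0 0; 0 0 4 0 0 0")

```text
time_s: 14.48
eef_pos: [0.4912, 0.1854, 0.1532]
eef_rot: [0.0, -0.0, 1.0, 0.001]
wrist_force: [0.7, -0.6, -3.7]
opening: 0.267
```

Emit:
step_arm(targets="0 0 0.5 0 0 0; 0 0 1 0 0 0; 0 0 1 0 0 0")

```text
time_s: 14.85
eef_pos: [0.4913, 0.1854, 0.1522]
eef_rot: [0.0, -0.0, 1.0, 0.001]
wrist_force: [-0.9, -0.0, -4.0]
opening: 0.266
```

Emit:
step_arm(targets="0 0 0.5 0 0 0; 0 0 1 0 0 0; 0 0 1 0 0 0")

```text
time_s: 15.22
eef_pos: [0.4912, 0.1854, 0.1512]
eef_rot: [0.0, -0.0, 1.0, 0.001]
wrist_force: [1.3, -1.0, -3.8]
opening: 0.268
```

Emit:
step_arm(targets="0 0 0.5 0 0 0; 0 0 1 0 0 0; 0 0 1 0 0 0")

```text
time_s: 15.6
eef_pos: [0.4913, 0.1854, 0.1502]
eef_rot: [0.0, 0.0, 1.0, 0.001]
wrist_force: [0.9, 0.1, -3.6]
opening: 0.264
```

Emit:
step_arm(targets="0 0 0.5 0 0 0; 0 0 0.5 0 0 0")

```text
time_s: 15.85
eef_pos: [0.4913, 0.1854, 0.1497]
eef_rot: [0.0, 0.0, 1.0, 0.001]
wrist_force: [-0.1, -0.3, -3.5]
opening: 0.263
```

Emit:
step_arm(targets="0 0 0.5 0 0 0; 0 0 0.5 0 0 0")

```text
time_s: 16.1
eef_pos: [0.4912, 0.1854, 0.1492]
eef_rot: [0.0, -0.0, 1.0, 0.001]
wrist_force: [-0.3, 0.8, -3.6]
opening: 0.265
```

Emit:
step_arm(targets="0 0 0.5 0 0 0; 0 0 0.5 0 0 0")

```text
time_s: 16.35
eef_pos: [0.4913, 0.1854, 0.1488]
eef_rot: [0.0, 0.0, 1.0, 0.001]
wrist_force: [-0.5, 0.2, -3.6]
opening: 0.265
```

Emit:
step_arm(targets="0 0 0.5 0 0 0; 0 0 0.5 0 0 0")

```text
time_s: 16.6
eef_pos: [0.4912, 0.1854, 0.1482]
eef_rot: [0.0, -0.0, 1.0, 0.001]
wrist_force: [-0.6, 0.3, -3.8]
opening: 0.264
```

Emit:
step_arm(targets="0 0 0.5 0 0 0; 0 0 0.5 0 0 0")

```text
time_s: 16.85
eef_pos: [0.4914, 0.1855, 0.1481]
eef_rot: [0.001, -0.0, 1.0, 0.001]
wrist_force: [-1.1, 0.1, 0.0]
opening: 0.265
```

Emit:
step_arm(targets="0 0 0.5 0 0 0; 0 0 0.5 0 0 0")

```text
time_s: 17.1
eef_pos: [0.4916, 0.1855, 0.148]
eef_rot: [0.001, -0.0, 1.0, 0.001]
wrist_force: [-3.2, -0.7, 5.2]
opening: 0.27
```

Emit:
step_arm(targets="0 0 0.5 0 0 0; 0 0 0.5 0 0 0")

```text
time_s: 17.35
eef_pos: [0.4917, 0.1855, 0.1478]
eef_rot: [0.001, -0.0, 1.0, 0.001]
wrist_force: [-4.1, -1.2, 8.0]
opening: 0.266
```

Emit:
step_arm(targets="0 0 0.5 0 0 0; 0 0 0.5 0 0 0")

```text
time_s: 17.6
eef_pos: [0.4917, 0.1855, 0.1474]
eef_rot: [0.001, -0.0, 1.0, 0.001]
wrist_force: [-4.2, -1.5, 9.5]
opening: 0.264
```

Emit:
step_arm(targets="0 0 0.5 0 0 0; 0 0 0.5 0 0 0; 0 0 0.5 0 0 0")

```text
time_s: 17.98
eef_pos: [0.4918, 0.1855, 0.147]
eef_rot: [0.001, -0.0, 1.0, 0.001]
wrist_force: [-4.8, -1.9, 8.4]
opening: 0.267
```

Emit:
step_arm(targets="0 0 0.5 0 0 0; 0 0 0.5 0 0 0; 0 0 0.5 0 0 0")

```text
time_s: 18.35
eef_pos: [0.4917, 0.1855, 0.1464]
eef_rot: [0.001, -0.0, 1.0, 0.001]
wrist_force: [-4.0, -0.8, 9.1]
opening: 0.266
```

Emit:
step_arm(targets="0 0 0.5 0 0 0; 0 0 0.5 0 0 0; 0 0 0.5 0 0 0")

```text
time_s: 18.73
eef_pos: [0.4918, 0.1855, 0.146]
eef_rot: [0.001, -0.0, 1.0, 0.001]
wrist_force: [-4.8, -1.3, 9.0]
opening: 0.269
```

Emit:
step_arm(targets="0 0 0.5 0 0 0; 0 0 0.5 0 0 0; 0 0 1 0 0 0; 0 0 1 0 0 0")

```text
time_s: 19.23
eef_pos: [0.4918, 0.1855, 0.1449]
eef_rot: [0.001, -0.0, 1.0, 0.001]
wrist_force: [-3.5, -0.5, 8.3]
opening: 0.265
```

Emit:
step_arm(targets="0 0 0.5 0 0 0; 0 0 0.5 0 0 0; 0 0 0.5 0 0 0")

```text
time_s: 19.6
eef_pos: [0.4917, 0.1855, 0.1444]
eef_rot: [0.001, -0.0, 1.0, 0.001]
wrist_force: [-4.7, -1.3, 9.2]
opening: 0.265
```

Emit:
step_arm(targets="0 0 0.5 0 0 0; 0 0 0.5 0 0 0; 0 0 0.5 0 0 0")

```text
time_s: 19.98
eef_pos: [0.4918, 0.1855, 0.1441]
eef_rot: [0.001, -0.0, 1.0, 0.001]
wrist_force: [-3.6, -0.3, 9.4]
opening: 0.262
```

Emit:
step_arm(targets="0 0 0.5 0 0 0; 0 0 0.5 0 0 0; 0 0 0.5 0 0 0")

```text
time_s: 20.35
eef_pos: [0.492, 0.1855, 0.1439]
eef_rot: [0.001, -0.0, 1.0, 0.001]
wrist_force: [-5.8, -1.8, 11.2]
opening: 0.266
```

Emit:
step_arm(targets="0 0 0.4 0 0 0; 0 0 0.4 0 0 0; 0 0 0.4 0 0 0; 0 0 0.4 0 0 0")

```text
time_s: 20.85
eef_pos: [0.492, 0.1855, 0.1436]
eef_rot: [0.001, -0.0, 1.0, 0.001]
wrist_force: [-5.7, -2.1, 12.1]
opening: 0.267
```

Emit:
step_arm(targets="0 0 0 0 0 0; 0 0 0 0 0 0; 0 0 0 0 0 0; 0 0 0 0 0 0")

```text
time_s: 21.35
eef_pos: [0.492, 0.1855, 0.1436]
eef_rot: [0.001, -0.0, 1.0, 0.001]
wrist_force: [-3.9, -1.8, 11.9]
opening: 0.26
```

Emit:
step_arm(targets="0 0 -0.5 0 0 0; 0 0 -1 0 0 0; 0 0 -1.5 0 0 0; 0 0 -1.5 0 0 0")

```text
time_s: 21.85
eef_pos: [0.4917, 0.1854, 0.1438]
eef_rot: [0.001, -0.0, 1.0, 0.001]
wrist_force: [-1.9, -0.8, 5.2]
opening: 0.264
```

Emit:
step_arm(targets="0 0 -0.5 0 0 0; 0 0 -1 0 0 0; 0 0 -1 0 0 0")

```text
time_s: 22.22
eef_pos: [0.4913, 0.1854, 0.144]
eef_rot: [0.0, 0.0, 1.0, 0.001]
wrist_force: [0.1, 0.3, -2.0]
opening: 0.268
```

Emit:
step_arm(targets="0 0 -0.5 0 0 0; 0 0 -1 0 0 0; 0 0 -1.5 0 0 0; 0 0 -2 0 0 0; 0 0 -2 0 0 0")

```text
time_s: 22.85
eef_pos: [0.4912, 0.1853, 0.1463]
eef_rot: [0.0, 0.0, 1.0, 0.0]
wrist_force: [0.7, -1.1, -4.5]
opening: 0.261
```

Emit:
step_arm(targets="0 0 -1 0 0 0; 0 0 -2 0 0 0; 0 0 -3 0 0 0; 0 0 -4 0 0 0; 0 0 -5 0 0 0; 0 0 -6 0 0 0; 0 0 -6 0 0 0")

```text
time_s: 23.72
eef_pos: [0.4914, 0.1854, 0.1526]
eef_rot: [0.0, -0.0, 1.0, 0.001]
wrist_force: [0.4, -0.4, -2.8]
opening: 0.268
```

Emit:
step_arm(targets="0 0 -3 0 0 0; 0 0 -7 0 0 0; 0 0 -11 0 0 0; 0 0 -15 0 0 0; 0 0 -19 0 0 0; 0 0 -23 0 0 0; 0 0 -27 0 0 0; 0 0 -31 0 0 0")

```text
time_s: 24.72
eef_pos: [0.4911, 0.1855, 0.1837]
eef_rot: [0.0, 0.0, 1.0, 0.001]
wrist_force: [0.3, 0.1, -4.0]
opening: 0.266
```

Emit:
step_arm(targets="0 0 -4 0 0 0; 0 0 -9 0 0 0; 0 0 -14 0 0 0; 0 0 -20 0 0 0; 0 0 -28 0 0 0; 0 0 -35 0 0 0; 0 0 -37 0 0 0; 0 0 -37 0 0 0")

```text
time_s: 25.72
eef_pos: [0.4913, 0.1853, 0.2205]
eef_rot: [0.0, -0.0, 1.0, 0.001]
wrist_force: [-0.9, 0.6, -3.5]
opening: 0.263
```

Run:
```python
from h import *
for i in range(2):
  c=shot('wrist','w11');o=ctrl.get_obs();print(o['eef_pos'],o['eef_rot'],o['wrist_force'],o['torque'],o['opening'])
shot('side','s11');shot('scene','c11')
s=load('s11')['image'][150:260,215:300];a=load('c11')['image'][90:200,125:210]
f=lambda i:cv2.resize(cv2.cvtColor(i,cv2.COLOR_RGB2BGR),(400,518),interpolation=cv2.INTER_CUBIC)
cv2.imwrite('pics/z11.png',np.hstack([f(s),f(a)]))
```

```text
[0.49114241 0.18530319 0.22026006] [2.26353472e-04 1.17631233e-05 9.99999822e-01 5.51510929e-04] [-0.44405961 -1.05280286 -3.53712935] [-0.04223815  0.00137999 -0.00879074] 0.2646040953479434
[0.49105446 0.1852811  0.22010351] [ 8.98488160e-05 -3.25780911e-06  9.99999873e-01  4.96299516e-04] [-0.68847313  0.55867569 -3.66535052] [-0.01159211 -0.01456732 -0.02895361] 0.26902426487382286
```

View pics/z11.png

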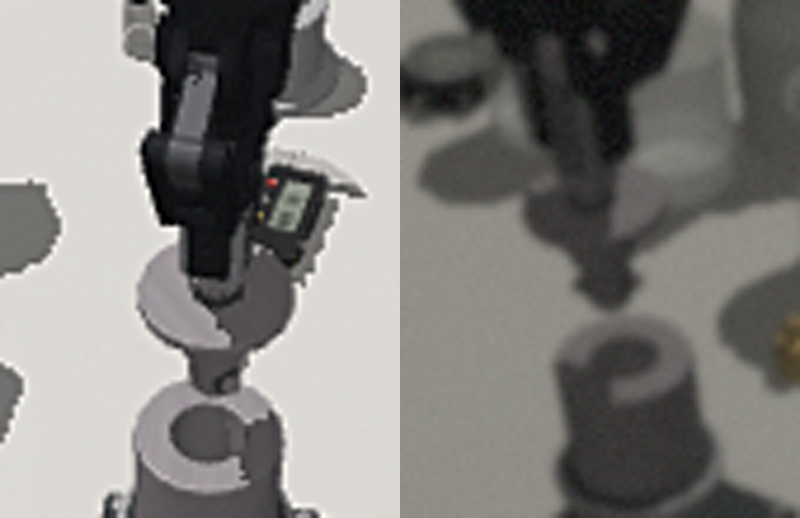

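Emit:
step_arm(targets="-2 -15 0 0 0 0; -7 -55 0 0 0 0; -13 -100 0 0 0 0; -19 -148 0 0 0 0; -25 -196 0 0 0 0; -31 -244 0 0 0 0; -37 -292 0 0 0 0; -42 -335 0 0 0 0")

```text
time_s: 26.92
eef_pos: [0.5328, -0.1525, 0.22]
eef_rot: [0.0, 0.001, 1.0, 0.0]
wrist_force: [-0.4, 0.7, -4.1]
opening: 0.265
```

Emit:
step_arm(targets="-3 -25 0 0 0 0; -4 -34 0 0 0 0; -4 -36.6 0 0 0 0; -4 -36.6 20 0 0 0; -4 -36.6 40 0 0 0; -4 -36.6 55 0 0 0; -4 -36.6 60 0 0 0; -4 -36.6 60 0 0 0")

```text
time_s: 27.92
eef_pos: [0.5374, -0.1859, 0.1601]
eef_rot: [0.0, -0.0, 1.0, 0.001]
wrist_force: [0.5, 0.1, -3.3]
opening: 0.27
```

Run:
```python
from h import *
for i in range(2):
  c=shot('wrist','w12');o=ctrl.get_obs();print(o['eef_pos'],o['eef_rot'],o['wrist_force'],o['torque'],o['opening'])
shot('side','s12');shot('scene','c12')
s=load('s12')['image'][80:190,225:315];a=load('c12')['image'][190:310,290:388]
f=lambda i:cv2.resize(cv2.cvtColor(i,cv2.COLOR_RGB2BGR),(400,490),interpolation=cv2.INTER_CUBIC)
cv2.imwrite('pics/z12.png',np.hstack([f(s),f(a)]))
```

```text
[ 0.53769419 -0.18616856  0.16060032] [ 7.15087261e-04 -2.02774586e-04  9.99999666e-01  3.40125995e-04] [ 1.2989753   0.25002624 -3.83199102] [-0.03598423 -0.00411029  0.03677228] 0.26454643707121595
[ 0.53782496 -0.18635333  0.16083748] [ 9.27708409e-04 -1.17132960e-04  9.99999542e-01  2.06394384e-04] [ 0.02828942  0.25022962 -3.2737558 ] [ 0.03137979 -0.02747515 -0.00489925] 0.2600992508946114
```

View pics/z12.png

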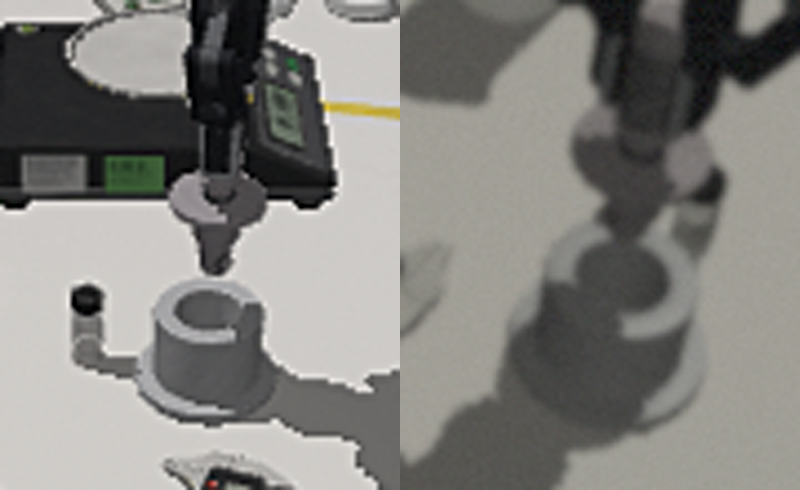

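Emit:
step_arm(targets="0.6 0 12 0 0 0; 0.6 0 24 0 0 0; 0.6 0 36 0 0 0; 0.6 0 48 0 0 0; 0.6 0 58 0 0 0; 0.6 0 66 0 0 0; 0.6 0 70 0 0 0; 0.6 0 70 0 0 0")

```text
time_s: 29.12
eef_pos: [0.5367, -0.1861, 0.0898]
eef_rot: [0.0, -0.0, 1.0, 0.001]
wrist_force: [-0.4, -0.2, -3.3]
opening: 0.269
```

Emit:
step_arm(targets="0 0 1 0 0 0; 0 0 2 0 0 0; 0 0 3 0 0 0; 0 0 4 0 0 0; 0 0 4 0 0 0; 0 0 4 0 0 0")

```text
time_s: 29.88
eef_pos: [0.5368, -0.1861, 0.086]
eef_rot: [0.0, 0.0, 1.0, 0.001]
wrist_force: [0.5, 0.1, -3.8]
opening: 0.263
```

Emit:
step_arm(targets="0 0 0.5 0 0 0; 0 0 1 0 0 0; 0 0 1 0 0 0")

```text
time_s: 30.25
eef_pos: [0.5367, -0.1861, 0.085]
eef_rot: [0.0, 0.0, 1.0, 0.001]
wrist_force: [0.7, -0.3, -4.2]
opening: 0.265
```

Emit:
step_arm(targets="0 0 0.5 0 0 0; 0 0 1 0 0 0; 0 0 1 0 0 0")

```text
time_s: 30.62
eef_pos: [0.5367, -0.1861, 0.0839]
eef_rot: [0.0, -0.0, 1.0, 0.001]
wrist_force: [0.4, 0.2, -3.5]
opening: 0.266
```

Emit:
step_arm(targets="0 0 0.4 0 0 0; 0 0 0.4 0 0 0")

```text
time_s: 30.88
eef_pos: [0.5367, -0.1861, 0.0836]
eef_rot: [0.0, -0.0, 1.0, 0.001]
wrist_force: [0.1, 0.5, -4.1]
opening: 0.265
```

Emit:
step_arm(targets="0 0 0.4 0 0 0; 0 0 0.4 0 0 0")

```text
time_s: 31.12
eef_pos: [0.5367, -0.1861, 0.0832]
eef_rot: [0.0, 0.0, 1.0, 0.001]
wrist_force: [-0.8, -0.2, -4.0]
opening: 0.267
```

Emit:
step_arm(targets="0 0 0.3 0 0 0; 0 0 0.3 0 0 0")

```text
time_s: 31.38
eef_pos: [0.5368, -0.1862, 0.0831]
eef_rot: [0.0, -0.0, 1.0, 0.0]
wrist_force: [0.0, 0.1, -1.7]
opening: 0.265
```

Emit:
step_arm(targets="0 0 0.3 0 0 0; 0 0 0.3 0 0 0")

```text
time_s: 31.62
eef_pos: [0.5369, -0.1862, 0.0831]
eef_rot: [0.0, -0.0, 1.0, 0.0]
wrist_force: [-1.2, 1.1, 2.3]
opening: 0.273
```

Emit:
step_arm(targets="0 0 -0.3 0 0 0; 0 0 -0.3 0 0 0")

```text
time_s: 31.88
eef_pos: [0.5369, -0.1862, 0.0831]
eef_rot: [0.0, 0.0, 1.0, 0.0]
wrist_force: [-1.3, 0.1, 2.0]
opening: 0.268
```

Emit:
step_arm(targets="0 0 0 0 0 0; 0 0 0 0 0 0; 0 0 0 0 0 0; 0 0 0 0 0 0; 0 0 0 0 0 0; 0 0 0 0 0 0; 0 0 0 0 0 0; 0 0 0 0 0 0", grip=100)

```text
time_s: 32.88
eef_pos: [0.5368, -0.1861, 0.0829]
eef_rot: [0.0, 0.0, 1.0, 0.001]
wrist_force: [-0.7, -0.9, -0.1]
opening: 1.004
```

Run:
```python
from h import *
c=shot('wrist','w13');o=ctrl.get_obs();print(o['eef_pos'],o['eef_rot'],o['wrist_force'],o['torque'],o['opening'])
```

```text
[ 0.53674793 -0.18611473  0.08293063] [ 3.47372050e-04 -8.39865479e-06  9.99999788e-01  5.51507805e-04] [-0.04949068 -0.84819359  0.38824228] [ 0.05508234  0.04144311 -0.00338451] 0.998760023469791
```

View pics/w13.png

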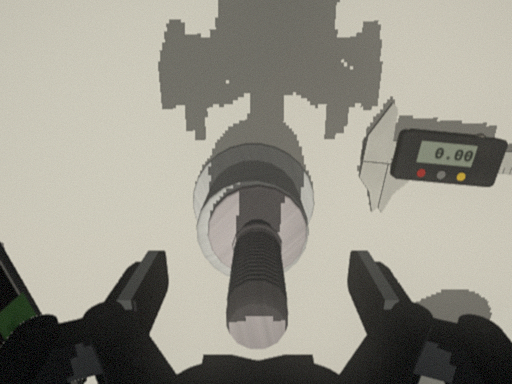

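Released; gauge stands upright. Retreat straight up.

Emit:
step_arm(targets="0 0 -5 0 0 0; 0 0 -20 0 0 0; 0 0 -45 0 0 0; 0 0 -75 0 0 0; 0 0 -105 0 0 0; 0 0 -135 0 0 0; 0 0 -150 0 0 0; 0 0 -150 0 0 0")

```text
time_s: 33.92
eef_pos: [0.5373, -0.1866, 0.2344]
eef_rot: [0.002, -0.0, 1.0, -0.0]
wrist_force: [-0.7, 0.0, -0.5]
opening: 1.002
```

Emit:
step_arm(targets="0 0 0 0 0 0; 0 0 0 0 0 0; 0 0 0 0 0 0; 0 0 0 0 0 0")

```text
time_s: 34.42
eef_pos: [0.5365, -0.1862, 0.2324]
eef_rot: [0.0, 0.0, 1.0, 0.001]
wrist_force: [0.4, 0.4, -0.3]
opening: 0.999
```

Run:
```python
from h import *
c=shot('wrist','w14');o=ctrl.get_obs();print(o['eef_pos'],o['wrist_force'],o['time_s'])
shot('side','s14');shot('scene','c14')
s=load('s14')['image'][80:190,225:315];a=load('c14')['image'][190:310,290:388]
f=lambda i:cv2.resize(cv2.cvtColor(i,cv2.COLOR_RGB2BGR),(400,490),interpolation=cv2.INTER_CUBIC)
cv2.imwrite('pics/z14.png',np.hstack([f(s),f(a)]))
```

```text
[ 0.536551   -0.1862497   0.23259783] [-0.600433    0.35469127 -0.97920768] 34.475
```

View pics/z14.png

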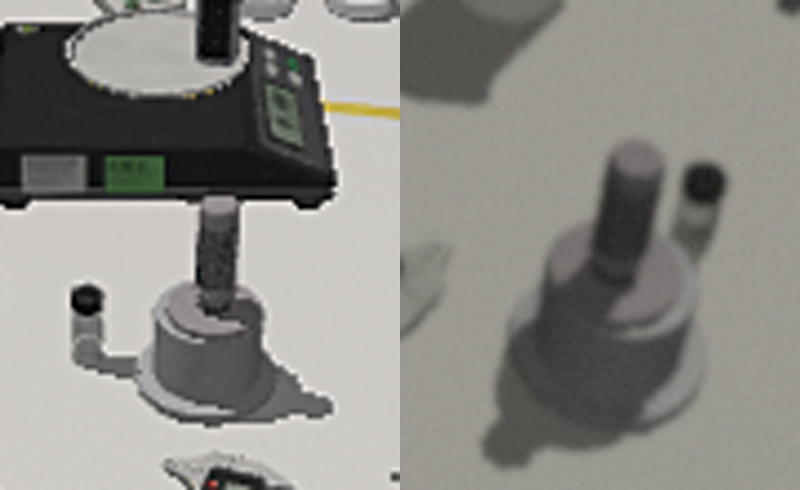

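The gauge stands upright in its stand with its flange on the rim. The gripper is clear of it, and the vial and caliper have not moved.

```bash
python3 -c "
from bench import ticket; print(ticket.hand_in())"
```

```text
the job is handed in; nothing more can be done
None
```

The gauge took the bore size and is back in its stand, released, and I handed the job in at about 34.5 s. `hand_in` gives no verdict, so the judging result is not known to me.

- **Gauging:** The gauge went down the bore without noticeable side force until the flange touched. I then pressed the sleeve until the force rose and held steady at about 12 N at the wrist, which I put at about 16 N on the bushing. After letting up, the sleeve stood about 4.2 mm lower than before, so the plunger tips should be about 30.4 mm apart. That figure comes from the sleeve travel. I saw the plungers out in the scene image but did not measure the tip distance in a picture.
- **Return:** The gauge drew out with almost no drag. It seated at the height expected for locked plungers, 0.0831 m against 0.083 m predicted. The set-down force was about 6 N, under the 8 N limit.
- **Last checks:** The final pictures show the gauge upright with its flange on the rim, the gripper clear, and the vial and caliper visibly where they were. I did not recheck the weight's position after the last move, but the arm never went near it.
- **Disagreement:** The cameras differed by 1 to 4 mm on absolute positions. I placed the gauge mainly from the wrist camera's relative view and from contact forces.

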